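Tug, free and hold open the rod-end case

TASK

Open the grey steel parts case on the bench and hold it open so that a workmate can pick out rod ends. Before touching the slide catch, tug the lid upward by the black grip at its front to learn whether the catch has caught; if it has, let go of the grip and slide the catch all the way across to release it. Then raise the lid by the grip to at least 60 degrees and finish still holding it there by the grip, since it falls shut when let go; leave the other things on the bench where they are.

Things in the scene. Friction and masses are not known exactly. Their poses are not given: they have to be found in the camera images.
- case: The grey pressed-steel small-parts case, 210 mm deep (its x) by 260 mm wide (its y), 72 mm tall with the lid shut. It stays where it is on the bench. Origin under its centre on the bench; x points from the front (the grip side, towards the robot) to the hinge at the back, y to the left seen from the robot, z up. On the bench it may be turned.
- lid (a joint): The lid's hinge angle in rad: 0 shut, growing as the front edge rises; the hinge stops at 1.45. The lid (0.4 to 0.8 kg) is hinged along the case's y at the back and falls shut from any angle. Shut and caught, it lifts only about 5 mm at the grip (0.02 rad) and then stops dead; not caught, it simply comes up with 2 to 4 N.
- lid_grip (a point): Middle of the black grip, the place to hold the lid: a solid bar that juts 50 mm straight out (towards the case's -x) from the middle of the lid's front edge, 34 mm wide (along the case's y), 14 mm thick. This point is 27 mm in front of the lid's front edge and, with the lid shut, 67 mm above the bench. It swings with the lid, 240 mm from the hinge; pinched by its two sides it can pivot between the fingers as the lid turns.
- lid_hinge (a point): Middle of the lid's hinge line, which runs along the case's y, 62 mm above the bench, 105 mm behind the case's centre.
- catch (a joint): How far the slide catch has been slid, m: it starts near 0 (0 to 0.005) and slides to the case's +y (left seen from the robot, away from the grip) up to its stop at 0.026; fully across always frees the lid. It stays where it is left (2.5 N of friction). Whether its tongue, hidden under the lid, has really caught under the keeper cannot be told from this value or by eye: about half the time it has not.
- catch_grip (a point): Middle of the top of the catch's steel thumb piece, an upright block on the lid near the front edge, about 50 mm to the left of the grip's middle line: 12 mm wide along the direction of sliding (the case's y), 22 mm along the case's x, its top 24 mm above the lid's upper face, with free lid surface on all sides.
- solvent: Bystander, to be left alone: metal solvent can, 68 mm across, 205 mm tall to the shoulder with a red loop cap to 260 mm; origin under its centre
- tin: Bystander, to be left alone: round blue tin, 77 mm across, 72 mm tall; origin under its centre
- cup: Bystander, to be left alone: empty clear plastic cup, 72 mm across the rim, 88 mm tall; origin under its centre
- jar: Bystander, to be left alone: empty clear plastic cup, 80 mm across the rim, 95 mm tall; origin under its centre
- rod_end_a: Bystander, to be left alone: steel rod end lying flat, eye 28 mm across, 14 mm high, shank 46 mm long towards its -x; origin under the eye
- rod_end_b: Bystander, to be left alone: steel rod end lying flat, like rod_end_a
- screwdriver: Bystander, to be left alone: screwdriver, 190 mm long, lying along its own x; origin under its middle
- spanner: Bystander, to be left alone: spanner, 180 mm long, lying along its own x; origin under its middle

How it is judged:
By the outcome, as a careful person would: the job done as asked, in the order asked, and still so for the second after the job is handed in, while the arm keeps its last pose, push and grip.
It also fails if it takes over 53 s, if anything falls off the work surface, if the arm or the gripper's body presses on something with over 40 N, if the wrist force passes 120 N, or if a joint passes its speed limit or range.

ROBOT

A 6-joint arm with a two-finger parallel gripper is mounted at the origin on the work surface. World frame = base frame: x ahead of the robot, y to its left, z up, the work surface at z = 0. Lengths are in m, angles in rad, forces in N, time in s.
With the tool pointing down it reaches from about 0.35 to 0.975 m from the base axis. Payload 4.9 kg.
Tool frame: the origin (TCP) lies on the front face of the gripper's body, between the roots of the fingers; the fingertips stand 73 mm ahead of it and the grasp point (between the pads) lies 54 mm ahead of it (tip_extent is the distance from the TCP to the fingertips, in m); y points along the fingers, x is the direction in which the jaws open and shut, and the axes are right-handed (so a half turn about y gives the same grasp; the last joint's range is limited). The gripper opens to 85 mm and grips with 20 to 120 N. Pads are 22 mm wide; open, the fingers measure 114 mm over their backs; the gripper's body (76 mm by 85 mm) begins 54 mm behind the grasp point. The pads swing forward as they close: fully open they stand 13 mm farther back than shut.
Start: joints at [1.1, 0.053, 1.613, -0, 1.476, -0.119], TCP at [0.215, 0.587, 0.304] pointing down, gripper open.
Joint ranges: [-3.01, 3.01], [-1.01, 2.22], [0.06, 2.58], [-1.02, 4.17], [0.09, 2.62], [-3.14, 3.14]. Speed limits (rad/s): [2.57, 2.57, 3.14, 3.14, 3.14, 3.14].

INTERFACE

Orientations are given as a unit quaternion [w, x, y, z].
In Python, from plant import state, grab_frame, camera_info, job_done, tip_extent gives the robot as it stands.
- The arm moves only by the tool carry_out, never from a script. Its argument "rows" is a list that holds one entry, the list of rows, each a list of 7 numbers: the turn, a rotation vector about the world's x, y, z as a fraction of full scale, then the shift along the world's x, y, z as a fraction of full scale, then the finger opening in mm, from 0 to 85.4. A call has 1 to 5 rows; each row shifts and turns the commanded pose from where the row before left it; what a row does not reach is not made up. Full scale, the value 1, is 40 mm for a shift and 4 degrees for a turn. A row lasts 1/10 s, in which the tool goes at most 50 mm and 8.59 degrees, less where a joint would pass 70% of its speed; a pose out of reach is approached as far as the arm can. A call with a number of a shift or a turn outside -1 to 1 is refused whole. A call with a gripper value outside its range is refused whole. The fingers move at their own pace and stop on an object; the grip force is fixed at half the most. Time passes only in rows, so rows that do not move let the fingers close. It gives the time, the measured TCP pose, the force and the opening at its end, in the units of the state.
- state(): the state, without advancing time (a new reading comes with each control period).
- grab_frame(name): name is "scene" or "top" or "wrist"; returns the picture (480x640x3 uint8, blue, green, red); there is no depth.
- camera_info(name): a dict with "intrinsics" (3x3 intrinsics, pixels), "xyz" and "rotation" of the camera in the world; the wrist camera has in their place "tool_from_camera" (4x4, takes a point from camera to tool coordinates, whose origin is the TCP and whose axes are the tool frame's). Camera axes: x right, y down, z forward; pixel columns grow to the right and rows downward; lengths in m; the calibration is good to about 2 mm. A picture is of the moment at which its call begins: read the wrist's pose just before it. camera_info takes no time and is no camera call.
- job_done(): hands the job in, once; it reports no verdict.
The state is a dict: "time": time; "joint_pos": joint angles; "joint_vel": joint speeds; "joint_efforts": joint torques, N m; "tool_pos": TCP position; "tool_rot": TCP orientation; "contact_force": force on the tool from outside, world axes, zero at the start; "ft_torque": the same for the moment, N m; "gripper_width": opening from 0.0 (shut) to 1.0 (fully open).
Only numpy, scipy, OpenCV 4.12 (cv2) and the standard library are available. Lean on these libraries where they do the work, as an engineer would, in place of code of your own. Each camera call takes 0.05 s, during which the arm holds its last target.

## Working session

There is one attempt and no reset: what is moved stays moved. The work goes in short steps, Python scripts to look and compute and a tool call to move; the robot and the scene stay as the last step left them, time stands still between calls to the robot, and variables do not carry over. Pictures are saved under pics/ and viewed, and the job is handed in when it is done.

Besides the shell and the picture viewer there is one more tool, called after "Request:" as name(argument=value, ...) on one line, values as JSON. carry_out: Moves the arm, as the interface text tells. Shift numbers are shares of 40 mm and turn numbers shares of 4 degrees, none past 1 either way. Its arguments: {"type":"object","properties":{"rows":{"type":"array"}},"required":["rows"]}

```bash
ls; mkdir -p pics
python3 - <<'E'
from plant import *
import cv2
s=state();print(s, tip_extent)
for n in("scene","top"):
    cv2.imwrite(f"pics/{n}0.png",grab_frame(n)); print(n,camera_info(n))
print(camera_info("wrist"))
E
```

```text
pics
{'time': 0.0, 'joint_pos': array([ 1.10002612e+00,  5.33462284e-02,  1.61425843e+00, -2.40743338e-05,
        1.47601920e+00, -1.19018001e-01]), 'joint_vel': array([-0.00078083,  0.00020562,  0.00031707,  0.00101168,  0.00047302,
       -0.00050467]), 'joint_efforts': array([ 4.06597937e-04, -3.93671250e+01, -3.70182967e+01, -1.88840193e-05,
        7.09085914e-03, -1.53644470e-05]), 'tool_pos': array([0.215141  , 0.58630678, 0.30269072]), 'tool_rot': array([-0.57942567,  0.58011721,  0.4041724 , -0.40543135]), 'contact_force': array([0.03362672, 0.05908643, 0.74288565]), 'ft_torque': array([ 0.00925191, -0.04290545, -0.04419924]), 'gripper_width': 1.0006690851663391} 0.0726
scene {'intrinsics': array([[434.86463931,   0.        , 323.76083882],
       [  0.        , 434.86463931, 237.84546564],
       [  0.        ,   0.        ,   1.        ]]), 'xyz': array([ 0.96503729, -0.44198761,  1.04009163]), 'rotation': array([-0.25712978,  0.89892967,  0.33905368, -0.10417454])}
top {'intrinsics': array([[469.45071113,   0.        , 323.96036515],
       [  0.        , 469.45071113, 236.03500619],
       [  0.        ,   0.        ,   1.        ]]), 'xyz': array([ 0.42600454, -0.00406374,  1.57630372]), 'rotation': array([-0.02713604,  0.71610546, -0.69684109,  0.02948046])}
{'intrinsics': array([[397.97813548,   0.        , 322.12401565],
       [  0.        , 397.97813548, 241.44370347],
       [  0.        ,   0.        ,   1.        ]]), 'tool_from_camera': array([[ 9.99999865e-01,  1.51774064e-04, -4.96513664e-04,
        -3.20392561e-04],
       [ 5.19145414e-04, -2.79377190e-01,  9.60181293e-01,
        -6.97776093e-02],
       [ 7.01602526e-06, -9.60181422e-01, -2.79377231e-01,
         7.18790614e-02],
       [ 0.00000000e+00,  0.00000000e+00,  0.00000000e+00,
         1.00000000e+00]])}
```

View pics/scene0.png

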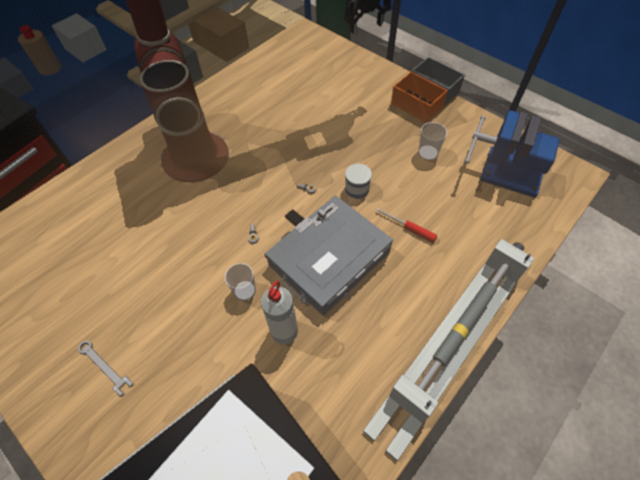

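View pics/top0.png

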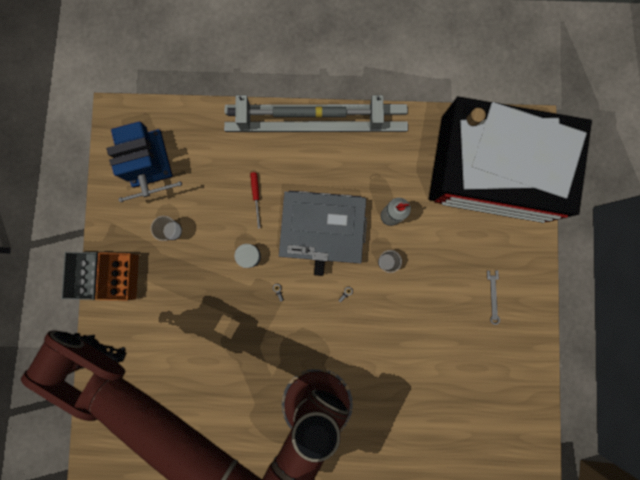

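```bash
cat > h.py <<'E'
import numpy as np,cv2
from plant import *
from scipy.spatial.transform import Rotation as R
def q(w): return R.from_quat([w[1],w[2],w[3],w[0]])
def campose(n):
    i=camera_info(n)
    if n=="wrist":
        s=state();r=q(s["tool_rot"]);T=i["tool_from_camera"]
        return i["intrinsics"],s["tool_pos"]+r.apply(T[:3,3]),r.as_matrix()@T[:3,:3]
    return i["intrinsics"],i["xyz"],q(i["rotation"]).as_matrix()
def ray(c,u,v):
    K,p,M=c; d=M@np.linalg.inv(K)@np.array([u,v,1.]);return p,d
def onz(c,u,v,z):
    p,d=ray(c,u,v);return p+d*(z-p[2])/d[2]
def tri(c1,a,c2,b):
    p,d=ray(c1,*a);r,e=ray(c2,*b)
    t=np.linalg.lstsq(np.c_[d,-e],r-p,rcond=None)[0]
    x,y=p+d*t[0],r+e*t[1];return (x+y)/2,np.linalg.norm(x-y)
def proj(c,X):
    K,p,M=c;y=K@(M.T@(np.asarray(X)-p));return y[:2]/y[2]
E
python3 - <<'E'
from h import *
a=cv2.imread("pics/top0.png")[170:310,220:420];cv2.imwrite("pics/topz.png",cv2.resize(a,None,fx=4,fy=4,interpolation=cv2.INTER_CUBIC))
a=cv2.imread("pics/scene0.png")[160:320,220:420];cv2.imwrite("pics/scz.png",cv2.resize(a,None,fx=3.75,fy=3.75,interpolation=cv2.INTER_CUBIC))
for n in("top","scene"):
    print(q(camera_info(n)["rotation"]).as_matrix())
E
```

```text
[[ 0.0270868  -0.99642346  0.08004125]
 [-0.99962339 -0.02735227 -0.00222185]
 [ 0.00440321 -0.07995092 -0.99678908]]
[[ 0.74838054  0.55599807 -0.36165276]
 [ 0.66314357 -0.63785376  0.39164166]
 [-0.01292957 -0.5329247  -0.84606388]]
```

View pics/topz.png

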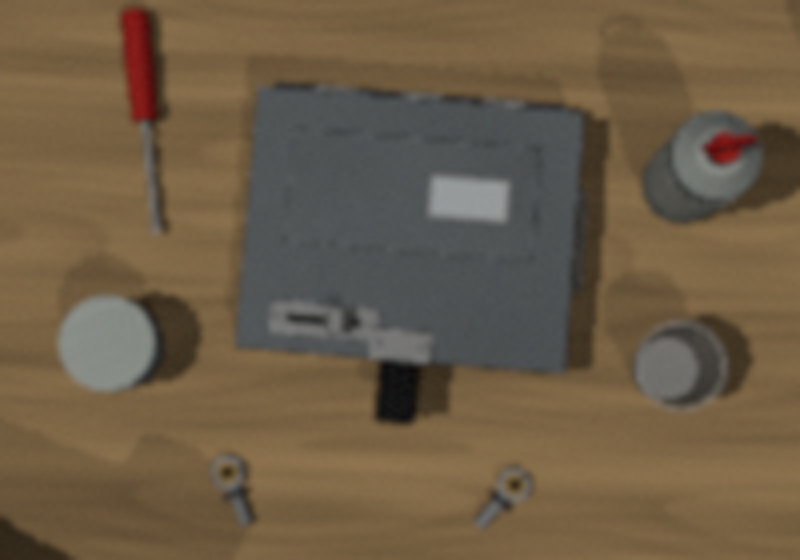

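View pics/scz.png

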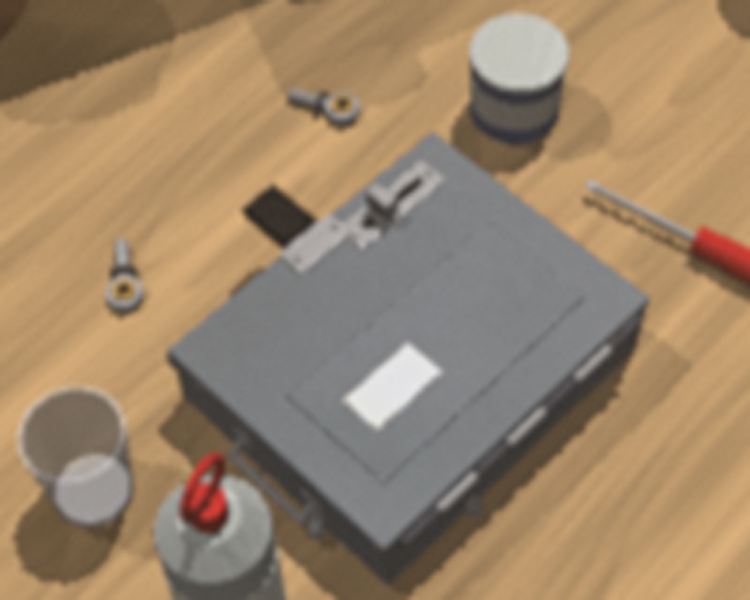

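Run:
```python
from h import *
t=campose("top");s=campose("scene")
T=lambda u,v,z:onz(t,220+u/4-.375,170+v/4-.375,z)
S=lambda u,v,z:onz(s,220+u/3.75-.37,160+v/3.75-.37,z)
for n,p in dict(FL=(237,347),FR=(566,372),BR=(583,108),BL=(260,87)).items(): print(n,T(*p,.072).round(4))
for n,p in dict(FL=(433,135),FR=(170,357),BR=(385,545),BL=(647,298)).items(): print(n,S(*p,.072).round(4))
for p in [(379,420),(413,422),(385,364),(419,366)]: print("grip",T(*p,.074).round(4))
for p in [(245,210),(273,187)]: print("grip",S(*p,.074).round(4))
print("thumb",T(352,320,.096),S(375,190,.096))
print("tin",T(110,343,.072),"cup",T(681,367,.088),"can",T(718,157,.205),"rodB",T(513,486,.01),"rodA",T(228,472,.01))
```

```text
FL [0.4775 0.1351 0.072 ]
FR [ 0.4647 -0.1287  0.072 ]
BR [ 0.6784 -0.138   0.072 ]
BL [0.6883 0.1238 0.072 ]
FL [0.4825 0.1316 0.072 ]
FR [ 0.4714 -0.1319  0.072 ]
BR [ 0.6747 -0.1385  0.072 ]
BL [0.6889 0.121  0.072 ]
grip [0.4224 0.0198 0.074 ]
grip [ 0.4215 -0.0073  0.074 ]
grip [0.4671 0.0163 0.074 ]
grip [ 0.4662 -0.0109  0.074 ]
grip [ 0.4253 -0.0107  0.074 ]
grip [0.4264 0.0175 0.074 ]
thumb [0.50045037 0.04300048 0.096     ] [0.49543918 0.05291191 0.096     ]
tin [0.47794884 0.23682312 0.072     ] cup [ 0.47072052 -0.2183547   0.088     ] can [ 0.62244335 -0.22631824  0.205     ] rodB [ 0.37071532 -0.09180969  0.01      ] rodA [0.37588489 0.14472558 0.01      ]
```

```bash
cat >> h.py <<'E'
YAW=np.radians(-2.6)
CX=np.array([np.cos(YAW),np.sin(YAW),0]);CY=np.array([-np.sin(YAW),np.cos(YAW),0]);CZ=np.array([0,0,1.])
GRIP=np.array([.4465,.0045,.067]);HINGE=np.array([GRIP[0],GRIP[1],.062])+.24*CX
def want(sign=1,tilt=0):  # tilt about +CY (deg)
    x=CY*sign;y=-CZ
    r=R.from_matrix(np.c_[x,y,np.cross(x,y)])
    return R.from_rotvec(CY*np.radians(tilt))*r
def need(sign=1,tilt=0):
    s=state();return (want(sign,tilt)*q(s["tool_rot"]).inv()).as_rotvec()/np.radians(4)
def rep():
    s=state();m=q(s["tool_rot"]).as_matrix()
    print("t",s["time"],"tcp",s["tool_pos"].round(4),"F",s["contact_force"].round(1),"w",round(s["gripper_width"]*85.4,1),"j",s["joint_pos"].round(2));print("y",m[:,1].round(3),"x",m[:,0].round(3), "grasp",(s["tool_pos"]+.054*m[:,1]).round(4))
E
python3 - <<'E'
from h import *
rep()
for s in(1,-1): print(need(s).round(2))
print(HINGE)
E
```

```text
t 0.1 tcp [0.2152 0.5863 0.3028] F [-0.8  0.5 -0.4] w 85.5 j [ 1.1   0.05  1.61 -0.    1.48 -0.12]
y [-0.001 -0.002 -1.   ] x [ 0.345  0.939 -0.002] grasp [0.2151 0.5862 0.2488]
[ 0.03 -0.01  4.39]
[-1.000e-02 -4.000e-02 -4.061e+01]
[ 0.68625294 -0.00638712  0.062     ]
```

Request:
carry_out(rows=[[[0,0,0.29,0.38,-0.97,0,60],[0,0,0.29,0.38,-0.97,0,60],[0,0,0.29,0.38,-0.97,0,60],[0,0,0.29,0.38,-0.97,0,60],[0,0,0.29,0.38,-0.97,0,60]]])

```text
time: 0.6
tool_pos: [0.2914, 0.391, 0.3033]
tool_rot: [-0.558, 0.558, 0.434, -0.434]
contact_force: [1.2, -0.3, 1.1]
gripper_width: 0.702
```

Request:
carry_out(rows=[[[0,0,0.29,0.38,-0.97,0,60],[0,0,0.29,0.38,-0.97,0,60],[0,0,0.29,0.38,-0.97,0,60],[0,0,0.29,0.38,-0.97,0,60],[0,0,0.29,0.38,-0.97,0,60]]])

```text
time: 1.1
tool_pos: [0.3674, 0.1971, 0.3035]
tool_rot: [-0.536, 0.536, 0.462, -0.462]
contact_force: [1.1, 0.0, 0.3]
gripper_width: 0.703
```

Request:
carry_out(rows=[[[0,0,0.29,0.38,-0.97,0,60],[0,0,0.29,0.38,-0.97,0,60],[0,0,0.29,0.28,-0.97,0,60],[0,0,0.29,0.2,-0.97,0,60],[0,0,0.29,0,-0.7,0,60]]])

```text
time: 1.6
tool_pos: [0.4171, 0.0134, 0.3035]
tool_rot: [0.512, -0.512, -0.487, 0.488]
contact_force: [0.2, -0.9, -0.2]
gripper_width: 0.707
```

Run:
```python
from h import *
rep();c=campose("wrist")
cv2.imwrite("pics/w1.png",grab_frame("wrist"));print(need().round(2), proj(c,GRIP),proj(c,[.497,.05,.096]))
```

```text
t 1.6 tcp [0.4171 0.0134 0.3035] F [ 0.2 -0.9 -0.2] w 60.4 j [-0.15 -0.48  2.07 -0.    1.56 -1.67]
y [-0.001 -0.    -1.   ] x [ 0.049  0.999 -0.   ] grasp [0.417  0.0133 0.2495]
[ 0.04 -0.01  0.08] [313.29747065 256.68935494] [374.76107908 327.67687473]
```

View pics/w1.png

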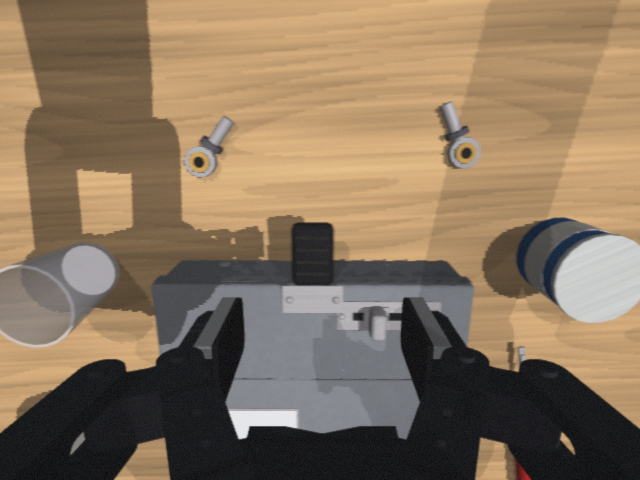

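Request:
carry_out(rows=[[[0,0,0.08,0.59,-0.21,0,60],[0,0,0,0,0,-1,60],[0,0,0,0,0,-1,60],[0,0,0,0,0,-1,60],[0,0,0,0,0,-0.6,60]]])

```text
time: 2.15
tool_pos: [0.4385, 0.0076, 0.156]
tool_rot: [0.512, -0.509, -0.488, 0.49]
contact_force: [-0.4, -0.1, -0.2]
gripper_width: 0.706
```

Request:
carry_out(rows=[[[0,0,0,0,0,-0.6,60],[0,0,0,0,0,-0.43,60],[0,0,0,0,0,0,60]]])

```text
time: 2.45
tool_pos: [0.4382, 0.0076, 0.1155]
tool_rot: [0.512, -0.509, -0.488, 0.491]
contact_force: [-1.1, -0.2, -0.3]
gripper_width: 0.705
```

Run:
```python
from h import *
rep();c=campose("wrist")
cv2.imwrite("pics/w2.png",grab_frame("wrist"));print(need().round(2), proj(c,GRIP))
```

```text
t 2.45 tcp [0.4382 0.0076 0.1155] F [-1.1 -0.2 -0.3] w 60.2 j [-0.15 -0.2   2.19  0.    1.16 -1.68]
y [-0.007  0.001 -1.   ] x [0.043 0.999 0.001] grasp [0.4378 0.0077 0.0615]
[-0.01 -0.05 -0.04] [314.10058669 371.68295453]
```

View pics/w2.png

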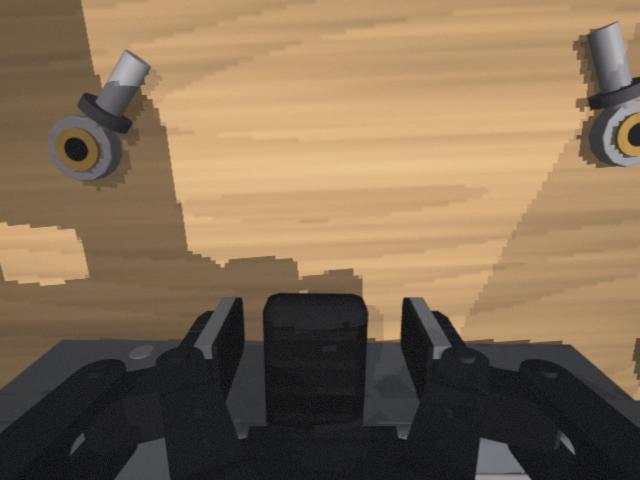

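Request:
carry_out(rows=[[[0,0,0,0.07,-0.06,0.05,60],[0,0,0,0,0,0,25],[0,0,0,0,0,0,25],[0,0,0,0,0,0,25],[0,0,0,0,0,0,25]]])

```text
time: 3.0
tool_pos: [0.4445, 0.0048, 0.1226]
tool_rot: [-0.51, 0.511, 0.49, -0.488]
contact_force: [-2.1, 2.3, 6.3]
gripper_width: 0.387
```

Request:
carry_out(rows=[[[0,0,0,0,0,0,25],[0,0,0,0,0,0,25]]])

```text
time: 3.2
tool_pos: [0.4445, 0.0049, 0.1226]
tool_rot: [-0.51, 0.511, 0.49, -0.488]
contact_force: [-1.9, 2.8, 6.6]
gripper_width: 0.384
```

Run:
```python
from h import *
rep()
cv2.imwrite("pics/w3.png",grab_frame("wrist"))
```

```text
t 3.2 tcp [0.4445 0.0049 0.1226] F [-1.9  2.8  6.6] w 32.8 j [-0.16 -0.2   2.18  0.    1.17 -1.69]
y [ 0.003  0.001 -1.   ] x [0.043 0.999 0.001] grasp [0.4446 0.0049 0.0686]
```

View pics/w3.png

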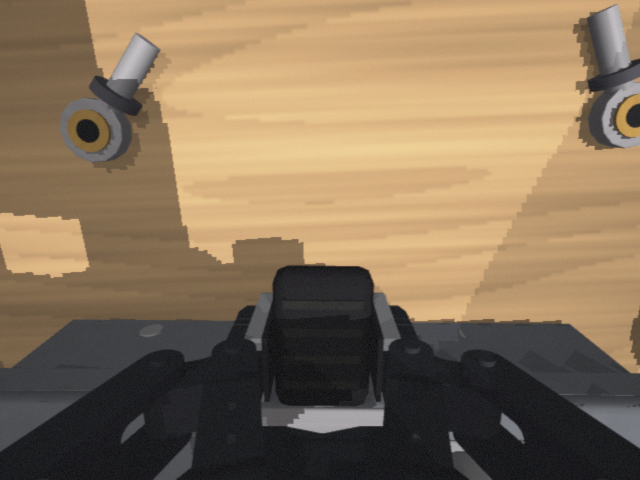

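Request:
carry_out(rows=[[[0,0,0,0,0,0.08,25],[0,0,0,0,0,0.08,25]]])

```text
time: 3.45
tool_pos: [0.4445, 0.0048, 0.1277]
tool_rot: [-0.51, 0.512, 0.49, -0.488]
contact_force: [9.0, 1.4, -6.5]
gripper_width: 0.387
```

Request:
carry_out(rows=[[[0,0,0,0,0,0.08,25],[0,0,0,0,0,0,25]]])

```text
time: 3.65
tool_pos: [0.4443, 0.0049, 0.1284]
tool_rot: [-0.509, 0.512, 0.491, -0.487]
contact_force: [17.5, -0.1, -22.3]
gripper_width: 0.386
```

Request:
carry_out(rows=[[[0,0,0,0,0,0.06,25],[0,0,0,0,0,0,25],[0,0,0,0,0,0,25]]])

```text
time: 3.95
tool_pos: [0.444, 0.0049, 0.1289]
tool_rot: [-0.509, 0.512, 0.491, -0.487]
contact_force: [24.1, -0.5, -34.2]
gripper_width: 0.383
```

The lid stops dead after about 6 mm (34 N), so the catch has caught. I'll lower the lid, let go of the grip and go to the catch.

Request:
carry_out(rows=[[[0,0,0,0,0,-0.14,25],[0,0,0,0,0,-0.1,25],[0,0,0,0,0,0,60],[0,0,0,0,0,0,60],[0,0,0,0,0,0,60]]])

```text
time: 4.45
tool_pos: [0.4433, 0.0046, 0.1235]
tool_rot: [-0.51, 0.511, 0.489, -0.489]
contact_force: [0.4, 0.6, -0.3]
gripper_width: 0.695
```

Request:
carry_out(rows=[[[0,0,0,0,0,0.5,60],[0,0,0,0,0,1,60],[0,0,0,0,0,1,60],[0,0,0,0,0,0,60]]])

```text
time: 4.85
tool_pos: [0.4464, 0.0042, 0.2303]
tool_rot: [-0.507, 0.514, 0.492, -0.487]
contact_force: [1.0, -0.0, 1.1]
gripper_width: 0.704
```

Run:
```python
from h import *
rep();c=campose("wrist")
cv2.imwrite("pics/w4.png",grab_frame("wrist"));print(need().round(2), proj(c,GRIP),proj(c,[.497,.05,.096]))
```

```text
t 4.85 tcp [0.4464 0.0042 0.2303] F [ 1.  -0.   1.1] w 60.2 j [-0.16 -0.35  2.1  -0.    1.38 -1.69]
y [ 0.012 -0.002 -1.   ] x [ 0.042  0.999 -0.002] grasp [0.4471 0.0041 0.1763]
[ 0.02  0.11 -0.04] [323.32625792 244.86002795] [405.7740894  340.21404383]
```

View pics/w4.png

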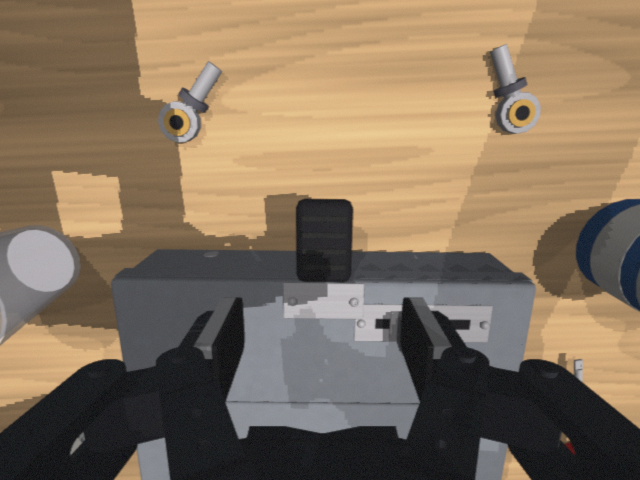

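Run:
```python
import cv2
a=cv2.imread("pics/w1.png")[270:360,280:460];cv2.imwrite("pics/w1z.png",cv2.resize(a,None,fx=4.4,fy=4.4,interpolation=cv2.INTER_CUBIC))
```

```text
(no output)
```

View pics/w1z.png

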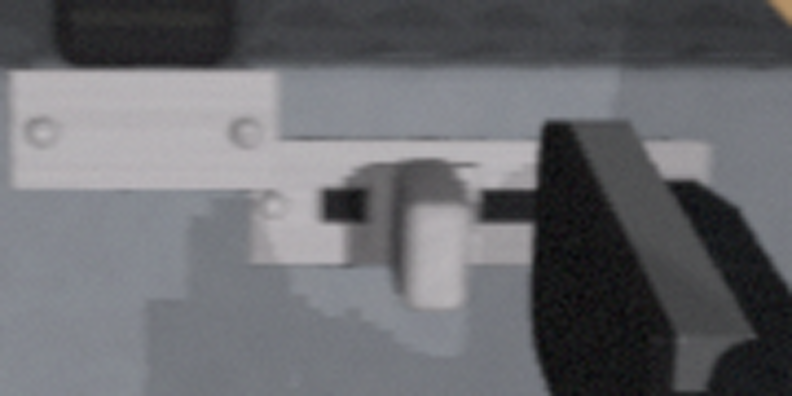

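Request:
carry_out(rows=[[[0,0.1,-0.04,0.62,0.62,0,45],[0,0,0,0.62,0.62,-0.4,45],[0,0,0,0,0,0,45],[0,0,0,0,0,0,45]]])

```text
time: 5.3
tool_pos: [0.492, 0.0546, 0.2051]
tool_rot: [0.514, -0.508, -0.486, 0.492]
contact_force: [0.1, 0.3, -0.6]
gripper_width: 0.53
```

Run:
```python
from h import *
rep();c=campose("wrist")
cv2.imwrite("pics/w5.png",grab_frame("wrist"));print(need().round(2), proj(c,[.497,.054,.096]))
```

```text
t 5.3 tcp [0.492  0.0546 0.2051] F [ 0.1  0.3 -0.6] w 45.2 j [-0.04 -0.18  2.   -0.    1.33 -1.57]
y [-0.011 -0.    -1.   ] x [ 0.044  0.999 -0.001] grasp [0.4914 0.0546 0.1511]
[ 0.   -0.14 -0.01] [321.82206362 293.14687379]
```

View pics/w5.png

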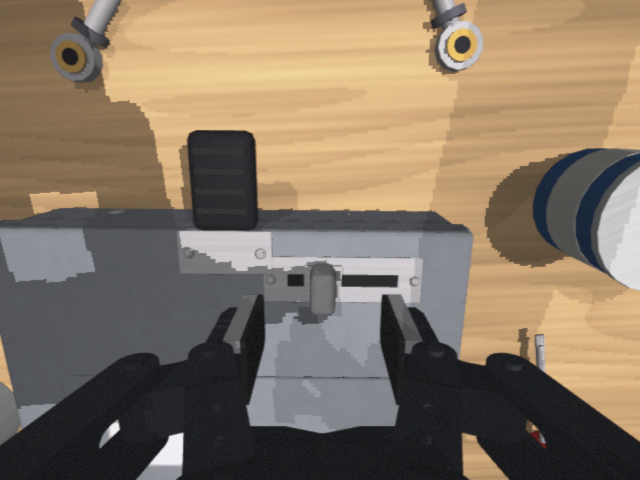

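Request:
carry_out(rows=[[[0,-0.1,0,0.14,0,-0.5,45],[0,0,0,0,0,-0.5,45],[0,0,0,0,0,-0.25,45],[0,0,0,0,0,0,45],[0,0,0,0,0,0,45]]])

```text
time: 5.85
tool_pos: [0.4986, 0.054, 0.1577]
tool_rot: [-0.511, 0.512, 0.489, -0.488]
contact_force: [0.1, -0.4, -0.9]
gripper_width: 0.525
```

Request:
carry_out(rows=[[[0,0,0,0,0,0,4],[0,0,0,0,0,0,4],[0,0,0,0,0,0,4],[0,0,0,0,0,0,4],[0,0,0,0,0,0,4]]])

```text
time: 6.35
tool_pos: [0.4992, 0.0543, 0.1584]
tool_rot: [-0.511, 0.512, 0.489, -0.488]
contact_force: [-2.1, -1.5, 5.6]
gripper_width: 0.12
```

Run:
```python
from h import *
rep();c=campose("wrist")
cv2.imwrite("pics/w6.png",grab_frame("wrist"))
```

```text
t 6.35 tcp [0.4992 0.0543 0.1584] F [-2.1 -1.5  5.6] w 10.2 j [-0.04 -0.11  2.02 -0.    1.22 -1.57]
y [ 0.001 -0.    -1.   ] x [ 0.045  0.999 -0.   ] grasp [0.4992 0.0543 0.1044]
```

View pics/w6.png

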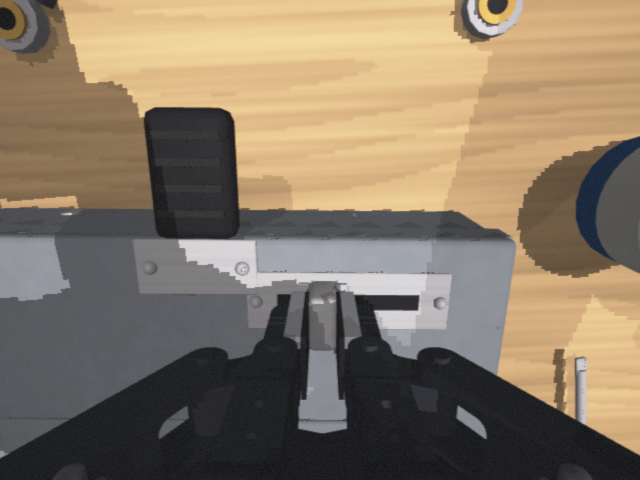

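Request:
carry_out(rows=[[[0,0,0,0.01,0.12,0,4],[0,0,0,0.01,0.13,0,4],[0,0,0,0,0.13,0,4],[0,0,0,0.01,0.12,0,4],[0,0,0,0,0,0,4]]])

```text
time: 6.9
tool_pos: [0.5003, 0.0745, 0.1584]
tool_rot: [-0.511, 0.511, 0.489, -0.488]
contact_force: [-2.3, 0.8, 6.2]
gripper_width: 0.117
```

Request:
carry_out(rows=[[[0,0,0,0,0.06,0,4],[0,0,0,0,0.06,0,4],[0,0,0,0,0,0,4]]])

```text
time: 7.2
tool_pos: [0.5004, 0.0783, 0.1584]
tool_rot: [-0.51, 0.512, 0.488, -0.489]
contact_force: [-2.1, -5.2, 6.2]
gripper_width: 0.115
```

Request:
carry_out(rows=[[[0,0,0,0,0.06,0,4],[0,0,0,0,0.04,0,4],[0,0,0,0,0,0,4]]])

```text
time: 7.5
tool_pos: [0.5005, 0.0793, 0.1584]
tool_rot: [-0.508, 0.514, 0.486, -0.491]
contact_force: [-2.7, -17.6, 7.3]
gripper_width: 0.118
```

Run:
```python
from h import *
rep();c=campose("wrist")
cv2.imwrite("pics/w7.png",grab_frame("wrist"))
```

```text
t 7.5 tcp [0.5005 0.0793 0.1584] F [ -2.7 -17.6   7.3] w 10.0 j [ 0.01 -0.09  2.01 -0.01  1.22 -1.51]
y [ 0.001 -0.011 -1.   ] x [ 0.044  0.999 -0.011] grasp [0.5006 0.0786 0.1044]
```

View pics/w7.png

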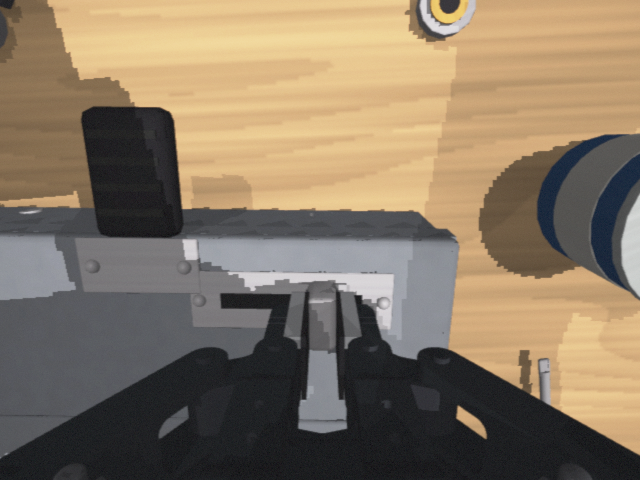

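The catch has gone 24–25 mm and is hard against its stop. I'll release it and go back to the grip.

Request:
carry_out(rows=[[[0,0,0,0,-0.1,0,4],[0,0,0,0,0,0,45],[0,0,0,0,0,0,45],[0,0,0,0,0,0,45],[0,0,0,0,0,0,45]]])

```text
time: 8.05
tool_pos: [0.4995, 0.0794, 0.1568]
tool_rot: [0.511, -0.511, -0.489, 0.489]
contact_force: [0.4, -0.2, 0.1]
gripper_width: 0.53
```

Request:
carry_out(rows=[[[0,0,0,0,0,0.7,45],[0,0,0,0,0,1,45],[0,0,0,-0.7,-0.9,0,60],[0,0,0,-0.7,-0.9,0,60],[0,0,0,0,0,0,60]]])

```text
time: 8.55
tool_pos: [0.4416, 0.005, 0.2246]
tool_rot: [-0.512, 0.512, 0.487, -0.488]
contact_force: [0.1, -0.2, -0.6]
gripper_width: 0.704
```

Run:
```python
from h import *
rep();c=campose("wrist")
cv2.imwrite("pics/w8.png",grab_frame("wrist"));print(need().round(2), proj(c,GRIP))
```

```text
t 8.55 tcp [0.4416 0.005  0.2246] F [ 0.1 -0.2 -0.6] w 60.2 j [-0.16 -0.35  2.11 -0.    1.39 -1.68]
y [-0.001 -0.001 -1.   ] x [ 0.049  0.999 -0.001] grasp [0.4415 0.0049 0.1706]
[-0.    0.01  0.04] [322.22795599 258.7825833 ]
```

View pics/w8.png

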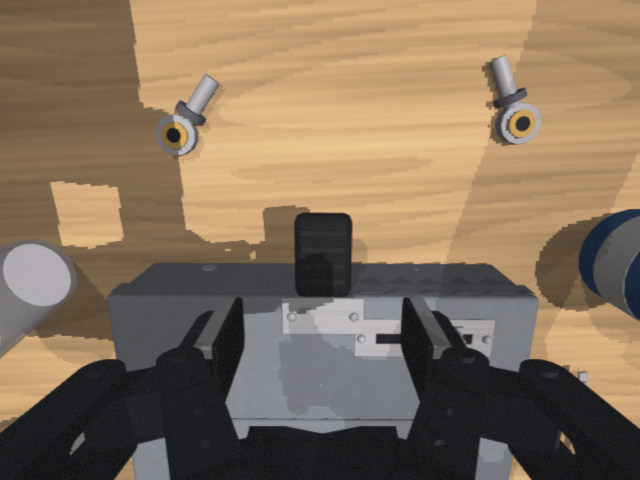

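Request:
carry_out(rows=[[[0,0,0,0,0,-1,60],[0,0,0,0,0,-1,60],[0,0,0,0,0,-0.59,60],[0,0,0,0,0,0,60],[0,0,0,0,0,0,60]]])

```text
time: 9.1
tool_pos: [0.4442, 0.0077, 0.1217]
tool_rot: [0.511, -0.511, -0.489, 0.489]
contact_force: [1.2, -1.3, -0.1]
gripper_width: 0.698
```

Request:
carry_out(rows=[[[0,0,0,0,0,0,25],[0,0,0,0,0,0,25],[0,0,0,0,0,0,25],[0,0,0,0,0,0,25],[0,0,0,0,0,0,25]]])

```text
time: 9.6
tool_pos: [0.4453, 0.0053, 0.1243]
tool_rot: [-0.509, 0.513, 0.488, -0.489]
contact_force: [-1.8, -7.5, 5.3]
gripper_width: 0.384
```

Run:
```python
from h import *
rep()
s=state();m=q(s["tool_rot"]).as_matrix();P=s["tool_pos"]
# offset tcp rel. to hinge; plan of TCP with tool fixed down: grasp circle
g=P+.054*m[:,1];d=g-HINGE;r=np.hypot(d@CX,d[2]);a0=np.arctan2(d[2],-(d@CX));print("r",r,"a0",np.degrees(a0))
prev=0*CX
for a in range(0,72,3):
    A=np.radians(a)
    v=r*((-np.cos(A+a0)+np.cos(a0))*CX+(np.sin(A+a0)-np.sin(a0))*CZ)
    print(a,((v-prev)/.04).round(2),(v/.04).round(2));prev=v
```

```text
t 9.6 tcp [0.4453 0.0053 0.1243] F [-1.8 -7.5  5.3] w 32.8 j [-0.15 -0.21  2.17 -0.01  1.17 -1.68]
y [ 0.004 -0.006 -1.   ] x [ 0.045  0.999 -0.005] grasp [0.4455 0.005  0.0703]
r 0.24117098325377753 a0 1.9727284082218222
0 [0. 0. 0.] [0. 0. 0.]
3 [ 0.02 -0.    0.32] [ 0.02 -0.    0.32]
6 [ 0.04 -0.    0.31] [ 0.05 -0.    0.63]
9 [ 0.05 -0.    0.31] [ 0.11 -0.    0.94]
12 [ 0.07 -0.    0.31] [ 0.17 -0.01  1.25]
15 [ 0.08 -0.    0.3 ] [ 0.26 -0.01  1.55]
18 [ 0.1 -0.   0.3] [ 0.36 -0.02  1.85]
21 [ 0.12 -0.01  0.29] [ 0.47 -0.02  2.15]
24 [ 0.13 -0.01  0.29] [ 0.6  -0.03  2.43]
27 [ 0.15 -0.01  0.28] [ 0.75 -0.03  2.71]
30 [ 0.16 -0.01  0.27] [ 0.91 -0.04  2.99]
33 [ 0.17 -0.01  0.26] [ 1.08 -0.05  3.25]
36 [ 0.19 -0.01  0.25] [ 1.27 -0.06  3.5 ]
39 [ 0.2  -0.01  0.24] [ 1.47 -0.07  3.75]
42 [ 0.21 -0.01  0.23] [ 1.68 -0.08  3.98]
45 [ 0.22 -0.01  0.22] [ 1.91 -0.09  4.2 ]
48 [ 0.24 -0.01  0.21] [ 2.15 -0.1   4.41]
51 [ 0.25 -0.01  0.2 ] [ 2.39 -0.11  4.61]
54 [ 0.26 -0.01  0.18] [ 2.65 -0.12  4.79]
57 [ 0.27 -0.01  0.17] [ 2.91 -0.13  4.96]
60 [ 0.27 -0.01  0.16] [ 3.19 -0.14  5.11]
63 [ 0.28 -0.01  0.14] [ 3.47 -0.16  5.26]
66 [ 0.29 -0.01  0.13] [ 3.76 -0.17  5.38]
69 [ 0.3  -0.01  0.11] [ 4.06 -0.18  5.49]
```

Request:
carry_out(rows=[[[0,0,0,0,0,0.16,25],[0,0.1,0,0.02,0,0.16,25],[0,0.2,0,0.04,0,0.31,25],[0,0.2,0,0.06,0,0.31,25]]])

```text
time: 10.0
tool_pos: [0.4506, 0.0051, 0.1611]
tool_rot: [0.517, -0.506, -0.48, 0.497]
contact_force: [9.1, -9.7, -8.0]
gripper_width: 0.382
```

Run:
```python
from h import *
rep()
```

```text
t 10.0 tcp [0.4506 0.0051 0.1611] F [ 9.1 -9.7 -8. ] w 32.6 j [-0.15 -0.23  2.13 -0.01  1.27 -1.67]
y [-0.028 -0.006 -1.   ] x [ 0.046  0.999 -0.007] grasp [0.4491 0.0048 0.1071]
```

Request:
carry_out(rows=[[[0.01,0.23,0,0.09,-0.03,0.31,25],[0.01,0.23,0,0.1,-0.02,0.3,25],[0.01,0.23,0,0.12,-0.01,0.3,25],[0.01,0.23,0,0.14,-0.01,0.29,25],[0.01,0.23,0,0.15,-0.01,0.29,25]]])

```text
time: 10.5
tool_pos: [0.4737, 0.0036, 0.2194]
tool_rot: [0.538, -0.483, -0.46, 0.515]
contact_force: [7.9, -1.8, -10.0]
gripper_width: 0.384
```

```bash
cat >> h.py <<'E'
def lid():
    s=state();m=q(s["tool_rot"]).as_matrix();g=s["tool_pos"]+.054*m[:,1]-HINGE
    print("r",np.hypot(g@CX,g[2]).round(4),"ang",np.degrees(np.arctan2(g[2],-(g@CX))).round(1)-1.97,"lat",(g@CY).round(4),"tilt",np.degrees(np.arctan2(-m[:,1]@CX,-m[2,1])).round(1))
E
python3 - <<'E'
from h import *
rep();lid()
E
```

```text
t 10.5 tcp [0.4737 0.0036 0.2194] F [  7.9  -1.8 -10. ] w 32.8 j [-0.14 -0.19  1.99 -0.01  1.45 -1.67]
y [-0.111  0.003 -0.994] x [ 0.046  0.999 -0.003] grasp [0.4677 0.0037 0.1657]
r 0.2421 ang 23.43 lat 0.0002 tilt 6.4
```

Tracking the arc well (radius 242 mm, 23°, small forces).

Request:
carry_out(rows=[[[0.01,0.23,0,0.17,-0.01,0.28,25],[0.01,0.23,0,0.18,-0.01,0.27,25],[0.01,0.23,0,0.19,-0.01,0.26,25],[0.01,0.23,0,0.21,-0.01,0.25,25],[0.01,0.23,0,0.22,-0.01,0.24,25]]])

```text
time: 11.0
tool_pos: [0.5115, 0.0016, 0.2703]
tool_rot: [0.558, -0.46, -0.438, 0.535]
contact_force: [3.3, -1.6, -9.9]
gripper_width: 0.383
```

Run:
```python
from h import *
rep();lid()
```

```text
t 11.0 tcp [0.5115 0.0016 0.2703] F [ 3.3 -1.6 -9.9] w 32.7 j [-0.13 -0.1   1.82 -0.02  1.61 -1.66]
y [-0.195  0.006 -0.981] x [ 0.046  0.999 -0.003] grasp [0.501  0.0019 0.2173]
r 0.2419 ang 37.93 lat -0.0001 tilt 11.2
```

Request:
carry_out(rows=[[[0.01,0.23,0,0.23,-0.01,0.23,25],[0.01,0.23,0,0.25,-0.01,0.22,25],[0.01,0.23,0,0.26,-0.01,0.21,25],[0.01,0.23,0,0.27,-0.01,0.19,25],[0.01,0.23,0,0.28,-0.01,0.18,25]]])

```text
time: 11.5
tool_pos: [0.5628, -0.001, 0.3111]
tool_rot: [0.576, -0.437, -0.415, 0.553]
contact_force: [1.6, -5.0, -9.0]
gripper_width: 0.385
```

Run:
```python
from h import *
rep();lid()
```

```text
t 11.5 tcp [ 0.5628 -0.001   0.3111] F [ 1.6 -5.  -9. ] w 32.8 j [-0.12  0.04  1.63 -0.03  1.75 -1.65]
y [-0.275  0.008 -0.961] x [ 0.046  0.999 -0.005] grasp [ 0.5479 -0.0006  0.2592]
r 0.2409 ang 52.93 lat -0.0005 tilt 16.0
```

Request:
carry_out(rows=[[[0.01,0.23,0,0.28,-0.01,0.17,25],[0.01,0.23,0,0.29,-0.02,0.16,25],[0.01,0.23,0,0.3,-0.02,0.14,25],[0.01,0.23,0,0.3,-0.02,0.13,25],[0.01,0.23,0,0.31,-0.01,0.12,25]]])

```text
time: 12.0
tool_pos: [0.6222, -0.0042, 0.338]
tool_rot: [0.594, -0.413, -0.392, 0.569]
contact_force: [0.6, -4.2, -14.8]
gripper_width: 0.385
```

Request:
carry_out(rows=[[[0,0,0,0,0,0,25],[0,0,0,0,0,0,25],[0,0,0,0,0,0,25]]])

```text
time: 12.3
tool_pos: [0.6219, -0.0042, 0.338]
tool_rot: [0.593, -0.414, -0.393, 0.568]
contact_force: [2.5, -6.1, -15.3]
gripper_width: 0.379
```

Run:
```python
from h import *
rep();lid()
for n in("scene","top","wrist"): cv2.imwrite(f"pics/{n}9.png",grab_frame(n))
a=cv2.imread("pics/scene9.png")[100:340,150:470]
cv2.imwrite("pics/sc9z.png",cv2.resize(a,None,fx=2.5,fy=2.5,interpolation=cv2.INTER_CUBIC))
```

```text
t 12.3 tcp [ 0.6219 -0.0042  0.338 ] F [  2.5  -6.1 -15.3] w 32.3 j [-0.12  0.2   1.42 -0.03  1.88 -1.64]
y [-0.349  0.012 -0.937] x [ 0.046  0.999 -0.004] grasp [ 0.6031 -0.0035  0.2874]
r 0.2402 ang 67.73 lat -0.0009 tilt 20.4
```

View pics/sc9z.png

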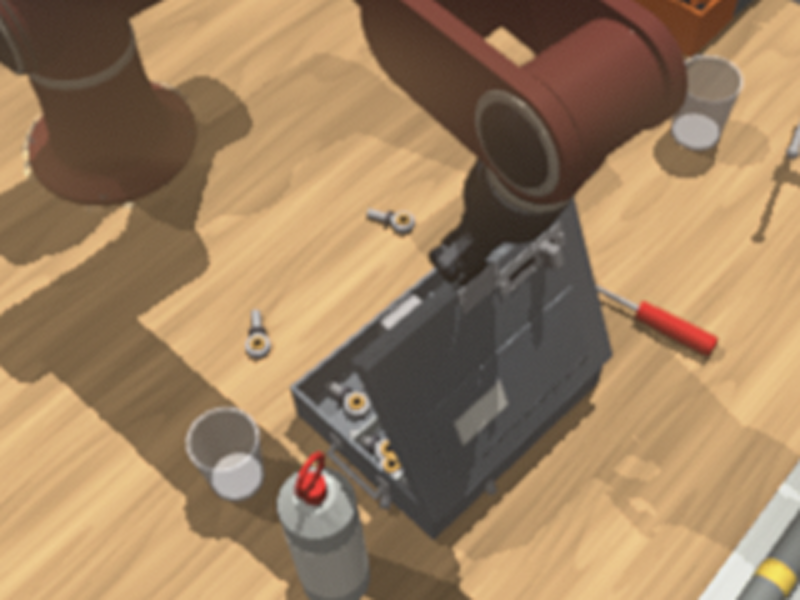

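View pics/wrist9.png

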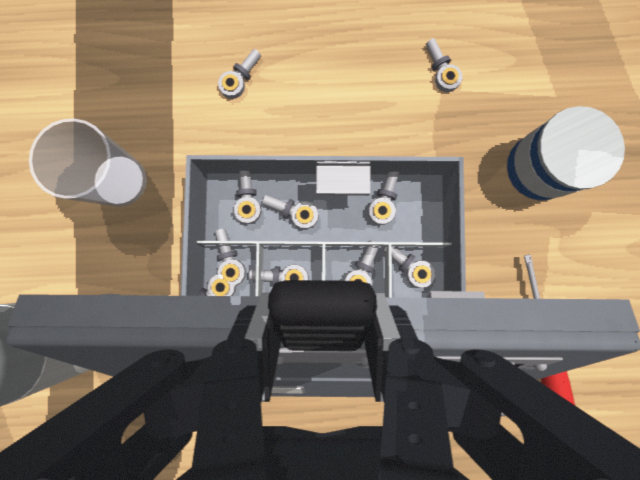

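View pics/top9.png

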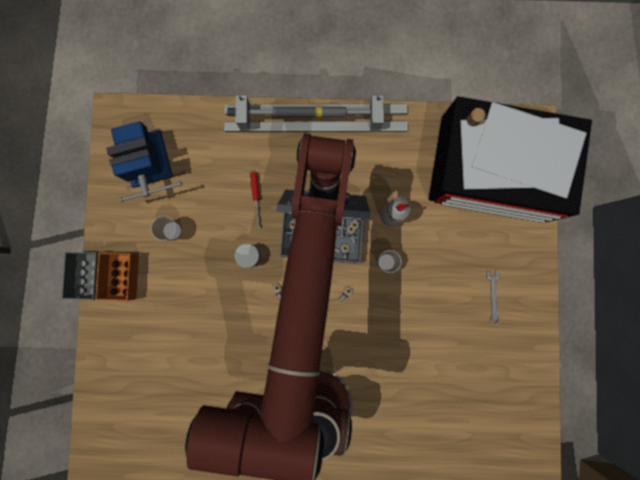

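Request:
carry_out(rows=[[[0,0,0,0,0,-0.03,25],[0,0,0,0,0,0,25],[0,0,0,0,0,0,25],[0,0,0,0,0,0,25],[0,0,0,0,0,0,25]]])

```text
time: 12.95
tool_pos: [0.6217, -0.0042, 0.3379]
tool_rot: [0.593, -0.414, -0.393, 0.568]
contact_force: [1.5, -5.2, -13.1]
gripper_width: 0.385
```

Request:
carry_out(rows=[[[0,0,0,0,0,0,25],[0,0,0,0,0,0,25],[0,0,0,0,0,0,25],[0,0,0,0,0,0,25],[0,0,0,0,0,0,25]]])

```text
time: 13.45
tool_pos: [0.6217, -0.0042, 0.3379]
tool_rot: [0.593, -0.414, -0.393, 0.568]
contact_force: [2.1, -4.6, -12.6]
gripper_width: 0.382
```

Run:
```python
from h import *
rep();lid()
cv2.imwrite("pics/w10.png",grab_frame("wrist"))
```

```text
t 13.45 tcp [ 0.6217 -0.0042  0.3379] F [  2.1  -4.6 -12.6] w 32.6 j [-0.12  0.2   1.42 -0.03  1.88 -1.64]
y [-0.349  0.012 -0.937] x [ 0.046  0.999 -0.004] grasp [ 0.6029 -0.0035  0.2873]
r 0.2402 ang 67.73 lat -0.0009 tilt 20.4
```

View pics/w10.png

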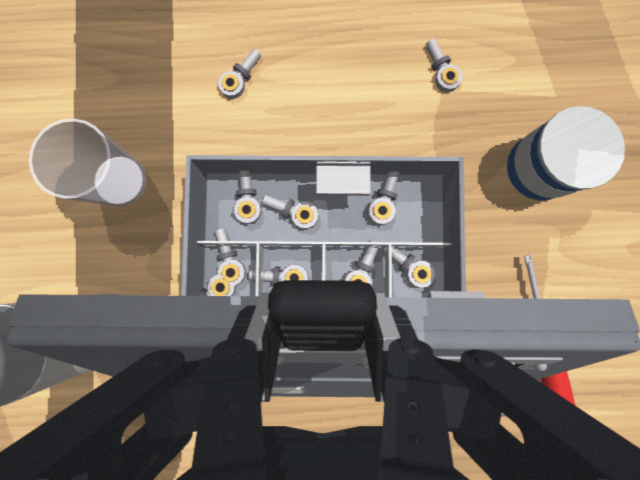

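The picture matches the one before: the grip is firmly between the pads, the lid is steady and the case is open. I'm handing the job in.

```bash
python3 -c "
from plant import *
print(job_done())"
```

```text
the job is handed in; nothing more can be done
None
```

The case is open, and the arm is holding the lid by the grip at about 68°.

- **Tug:** I pulled the lid up by the grip first. It stopped dead after about 6 mm at 34 N, so the catch had caught. I lowered the lid and let go.
- **Catch:** I pinched the thumb piece and slid it about 25 mm to the left. It stopped there at about 18 N, which I took as its stop.
- **Lift:** I took the grip again and raised the lid along its arc.

**Last checks:** The 68° is worked out from the arm's position. The grasp stayed 240–242 mm from the hinge during the lift. The lid did not move during the last second before I handed in, at 13.5 s on the clock. The final force was about 13 N, down from 15 N. By eye, the last pictures show the grip between the pads and the other things on the bench where they were. No check failed or disagreed.

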